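Label reading under the magnifier

TASK

Lay the tall scent bottle that stands on the stall on its side in the wooden cradle, across both of its V-notches, and let go of it. Then take the rectangular magnifier by its handle, carry it over the trinkets without disturbing any of them, and hold it level about a centimetre above the lying bottle, its lens centred over the middle of the label and its long side along the bottle, touching neither bottle nor cradle. Finish while still holding the magnifier there, still.

Things in the scene. Friction and masses are not known exactly. Their poses are not given: they have to be found in the camera images.
- bottle_center (a point): centre of the loose scent bottle, half-way up (61 mm over its foot); own z runs from foot to cap. A smooth amber glass cylinder 36 mm in diameter and 100 mm long, then a metal cap 22 mm in diameter and 22 mm long (122 mm in all); mass about 0.18 kg. At the start it stands upright on the table
- bottle_label (a point): middle of the bottle's paper label, on the bottle's axis, 50 mm over its foot and 11 mm nearer the foot than bottle_center; own z as bottle_center. The label is a band 50 mm long all round the bottle
- bottle: the same bottle; origin at the centre of its foot, z towards the cap
- cradle_axis (a point): where the middle of the lying bottle's axis belongs: 60 mm above the table, midway between the notches, own x along the cradle, z up. The bottle may lie either way round
- cradle: fixed wooden cradle, origin at the centre of its underside, x along the bottle's place: a base 100 x 75 mm, 12 mm thick, and two cheeks, each 10 mm thick along x and centred 35 mm either side of the middle (60 mm free between them), each with an upright 90-degree V-notch, open upward, 48 mm wide at its top, which is 1 mm below cradle_axis; each cheek is 62 mm wide over all
- lens (a point): centre of the magnifier's lens, half-way through its frame. The frame is 104 mm long (own x), 60 mm wide (y) and 10 mm thick (z, up), black, with a clear lens; so its underside is 5 mm below this point. The straight black handle leaves the frame's short side towards +x, from 52 to 154 mm from this point, 16 mm wide and 14 mm high
- magnifier_grip (a point): good place to grip the handle: on the handle's axis, 85 mm from the lens centre along +x and 2 mm higher; own axes as the lens's. Handle 16 mm wide (y), 14 mm high
- magnifier: the magnifier, loose, 0.14 kg, its balance point about 62 mm from the lens centre towards the handle; origin under the lens centre, at the level of the underside of frame and handle; x towards the handle
- rest: fixed wooden rest on which the magnifier starts, lens frame on two bars and handle end on a third, undersides 45 mm above the table, handle free underneath between 52 and 136 mm from the lens centre; base 260 x 70 mm, 10 mm thick; origin under the middle of its base, 50 mm from the lens centre; x towards the handle
- earring_rack: loose dark wooden rack: an upright board 150 mm long (its own x), 12 mm thick and 112 mm high on a foot 70 mm wide, with small earring cards; it stands between the cradle and the rest. Origin: centre of its underside
- ring_box_a: loose black open ring box, 50 mm square, 55 mm high at its lid. Origin: centre of its underside
- ring_box_b: loose white open ring box, as the black one
- figurine: loose plain white porcelain figurine, 44 mm foot, 76 mm high. Origin: centre of its underside
- squat_bottle: loose squat round bottle, 54 mm in diameter, 62 mm high with its cap (not the one wanted). Origin: centre of its underside
- bangle: loose flat brass bangle lying on the table, 68 mm outside, 14 mm high. Origin: centre of its underside
- coin_dish: loose small dish, 84 mm wide, 24 mm high. Origin: centre of its underside
Things that resemble listed ones, but are neither listed nor needed, are in the scene too. Several things look just like the bottle: the one meant starts farthest to the robot's left.

How it is judged (in metres and radians):
On the way, in this order (a step that is already met when the one before it is completed fails the run):
1. the bottle lies in the cradle's notches, let go (angle between the z axis of bottle_label and the x axis of cradle, either way round below 0.1 rad and x of bottle_label in the frame of cradle_axis between -0.022 and 0.022 m and y of bottle_label in the frame of cradle_axis between -0.006 and 0.006 m and z of bottle_label in the frame of cradle_axis between -0.006 and 0.006 m and contact force between bottle and the fingers below 0.05 N and linear speed of bottle below 0.03 m/s), for 0.3 s.
2. the magnifier is lifted off its rest in the gripper (distance of lens from where it was at the start of the episode above 0.03 m and contact force between magnifier and the fingers above 1 N and contact force between magnifier and rest below 0.02 N), for 0.1 s.
At the end, for the whole second after the job is handed in: Bottle at rest in the notches, let go (axis within 6 mm and 0.1 rad, label within 22 mm lengthwise). Magnifier held still, touching only the fingers: lens centre within 16 mm of the label's middle, underside 2.5 to 20 mm above the bottle, level within 0.14 rad, along the cradle within 0.18 rad (all of step 1 and horizontal distance between lens and bottle_label below 0.016 m and z of lens in the frame of cradle_axis between 0.0255 and 0.043 m and angle between lens's own z axis and vertical below 0.14 rad and angle between the x axis of lens and the x axis of cradle, either way round below 0.18 rad and contact force between magnifier and the fingers above 1 N and linear speed of magnifier below 0.02 m/s and contact force between magnifier and rest below 0.02 N and contact force between magnifier and cradle below 0.02 N and contact force between magnifier and bottle below 0.02 N); the arm keeps its last pose, push and grip.
It fails at once if a bystander (rack, ring boxes, figurine, squat bottle, bangle, dish) is displaced by more than 25 mm or tipped (distance of any of earring_rack, ring_box_a, ring_box_b, figurine, squat_bottle, bangle, coin_dish from where it was at the start of the episode above 0.025 m or angle between earring_rack's own z axis and vertical above 0.35 rad or angle between any of ring_box_a, ring_box_b, figurine, squat_bottle, bangle, coin_dish's own z axis and vertical above 0.5 rad).
It also fails if it takes over 61 s, if anything falls off the work surface, if the arm or the gripper's body presses on something with over 40 N, if the wrist force passes 120 N, or if a joint passes its speed limit or range.

ROBOT

A 6-joint arm with a two-finger parallel gripper is mounted at the origin on the work surface. World frame = base frame: x ahead of the robot, y to its left, z up, the work surface at z = 0. Lengths are in m, angles in degrees, forces in N, time in s.
With the tool pointing down it reaches from about 0.375 to 0.9 m from the base axis. Payload 3.1 kg.
Tool frame: the origin (TCP) lies between the finger pads; the fingertips stand bot.tip_extent ahead of it and the grasp point (between the pads) lies 2 mm behind it (bot.tip_extent is the distance from the TCP to the fingertips, in m); z points along the fingers, y is the direction in which the jaws open and shut (so a half turn about z gives the same grasp; the last joint's range is limited). The gripper opens to 87 mm and grips with 3 to 60 N. Pads are 19 mm wide; open, the fingers measure 117 mm over their backs; the gripper's body (75 mm by 190 mm) begins 51 mm behind the grasp point.
Start: joints at [-77.607, 30.224, 82.088, -0, 67.689, -10.227], TCP at [0.24, -0.577, 0.24] pointing down, gripper open.
Joint ranges: [-176.69, 176.69], [-43.24, 126.21], [12.49, 139.97], [-82, 262], [0, 151.66], [-163.58, 163.58]. Speed limits (degrees/s): [159.86, 159.86, 180, 180, 180, 180].

INTERFACE

Orientations are given as a 3x3 rotation matrix whose columns are the frame's x, y, z axes.
In Python, from rig import bot, imaging, recognise, masks_of, mark_of gives the robot as it stands.
- The arm moves only by the tool send_rows, never from a script. Its argument "plan" is a list that holds one entry, the list of rows, each a list of 5 numbers: the shift along the world's x, y, z normalised to -1 to 1, where 1 is 0.03 m, then the turn about the world's z normalised to -1 to 1, where 1 is 0.1 rad, then the closure, from -1 (fully open) to 1 (shut). A call has 1 to 20 rows; each row shifts and turns the commanded pose from where the row before left it; what a row does not reach is not made up. A row lasts 1/10 s, in which the tool goes at most 50 mm and 8.59 degrees, less where a joint would pass 70% of its speed; a pose out of reach is approached as far as the arm can. A call with a number of a shift or a turn outside -1 to 1 is refused whole. A call with a gripper value outside its range is refused whole. The fingers move at their own pace and stop on an object; the grip force is fixed at half the most. Time passes only in rows, so rows that do not move let the fingers close. It gives the time, the measured TCP pose, the force and the opening at its end, in the units of the state.
- bot.read_state(): the state, without advancing time (a new reading comes with each control period).
- imaging.capture(name): name is "scene" or "top"; returns a dict with "img" (480x640x3 uint8, blue, green, red), "mtx" (3x3 intrinsics, pixels), "distortion" ([k1, k2, p1, p2, k3] as OpenCV has them; the pictures are not rectified), "pose" (4x4, takes a point from camera to world coordinates). Camera axes: x right, y down, z forward; pixel columns grow to the right and rows downward; lengths in m; the calibration is good to about 2 mm. A picture is of the moment at which its call begins. There is no depth.
- bot.hand_in(): hands the job in, once; it reports no verdict.
Trained networks look in the newest picture that a camera, given by its name, has taken for a name from the list of things; names that differ only in an ending like _2 or _b are one class to them, and where a whole thing is asked for, a point or a joint stands for the part that bears it (a point fixed in the world has none). Each returns a list of dicts, best first, with "conf" (0 to 1); they miss things now and then, are a little off and sometimes report something else, mostly with a low value. They report only what shows in the picture. A call takes as long as a camera call. They do not tell look-alikes from the thing itself.
- recognise(camera, target): "at" ([x, y, z] in m, in world coordinates, good to about 4 mm: the middle of the surface that is visible of it).
- masks_of(camera, target): "region" (480x640 bool, what is visible of it).
- mark_of(camera, target): "at" ([x, y, z] in m, in world coordinates, good to about 4 mm: a listed point, or the origin of a listed thing).
The state is a dict: "time_s": time; "joint_positions": joint angles; "qvel": joint speeds; "tau": joint torques, N m; "position": TCP position; "tcp_rot": TCP orientation; "force": force on the tool from outside, world axes, zero at the start; "moment": the same for the moment, N m; "opening": opening from 0.0 (shut) to 1.0 (fully open).
Only numpy, scipy, OpenCV 4.12 (cv2) and the standard library are available. Lean on these libraries where they do the work, as an engineer would, in place of code of your own. Each camera call takes 0.05 s, during which the arm holds its last target.

## Working session

There is one attempt and no reset: what is moved stays moved. The work goes in short steps, Python scripts to look and compute and a tool call to move; the robot and the scene stay as the last step left them, time stands still between calls to the robot, and variables do not carry over. Pictures are saved under pics/ and viewed, and the job is handed in when it is done.

Besides the shell and the picture viewer there is one more tool, called after "Call:" by a JSON object that holds its "op" and its "data", one argument or row to a line. send_rows: Moves the arm, as the interface text tells. Its arguments: {"type":"object","properties":{"plan":{"type":"array"}},"required":["plan"]}

```bash
ls; mkdir -p pics; cat > h.py <<'E'
import numpy as np, cv2
from rig import bot, imaging, recognise, masks_of, mark_of
def snap(c,f=None):
    d=imaging.capture(c)
    if f: cv2.imwrite('pics/'+f,d['img'])
    return d
def proj(d,P):
    T=np.linalg.inv(d['pose']); P=np.atleast_2d(P).astype(float)
    r,_=cv2.Rodrigues(T[:3,:3]); return cv2.projectPoints(P,r,T[:3,3],np.array(d['mtx']),np.array(d['distortion']))[0][:,0]
def atz(d,uv,z):
    n=cv2.undistortPoints(np.array([[uv]],float),np.array(d['mtx']),np.array(d['distortion']))[0,0]
    T=d['pose']; v=T[:3,:3]@np.array([*n,1]); o=T[:3,3]; return o+v*(z-o[2])/v[2]
E
python3 - <<'E'
from h import *
s=bot.read_state(); print(s['time_s'],s['position'],s['opening'],bot.tip_extent)
for c in ['scene','top']:
    d=snap(c,c+'0.png'); print(c,np.round(d['pose'],3).tolist())
    for t in ['bottle_center','bottle','bottle_label','cradle_axis','cradle','lens','magnifier_grip','rest','earring_rack','ring_box_a','figurine','squat_bottle','bangle','coin_dish']:
        print(t,[(round(m['conf'],2),np.round(m['at'],3).tolist()) for m in mark_of(c,t)])
E
```

```text
pics
0.0 [ 0.24026639 -0.57623255  0.23857763] 0.999596277402323 0.017
scene [[-0.772, 0.315, -0.552, 1.245], [0.635, 0.418, -0.65, 0.754], [0.026, -0.852, -0.523, 0.682], [0.0, 0.0, 0.0, 1.0]]
bottle_center [(0.85, [0.638, 0.035, 0.06]), (0.6, [0.519, -0.124, 0.062]), (0.56, [0.376, -0.145, 0.058])]
bottle [(0.96, [0.637, 0.038, 0.002]), (0.9, [0.517, -0.126, -0.001]), (0.6, [0.378, -0.149, -0.0])]
bottle_label [(0.86, [0.377, -0.142, 0.05]), (0.72, [0.515, -0.123, 0.052]), (0.62, [0.638, 0.034, 0.048])]
cradle_axis [(0.67, [0.558, 0.246, 0.059]), (0.24, [0.64, 0.033, 0.05])]
cradle [(0.77, [0.56, 0.239, 0.002])]
lens [(0.79, [0.613, -0.237, 0.049])]
magnifier_grip [(0.55, [0.532, -0.26, 0.05])]
rest [(0.72, [0.563, -0.243, -0.0])]
earring_rack [(0.93, [0.419, 0.007, 0.0])]
ring_box_a [(0.81, [0.751, 0.228, -0.005]), (0.61, [0.749, -0.223, -0.0])]
figurine [(0.68, [0.759, 0.075, -0.004]), (0.52, [0.638, 0.033, 0.05])]
squat_bottle [(0.78, [0.752, -0.051, 0.004])]
bangle [(0.66, [0.608, -0.229, 0.046]), (0.65, [0.47, 0.44, 0.001]), (0.16, [0.749, 0.226, -0.005])]
coin_dish [(0.69, [0
[... 628 characters left out ...]
28, [0.638, 0.031, 0.001])]
cradle [(0.63, [0.56, 0.243, 0.002])]
lens [(0.9, [0.606, -0.233, 0.052]), (0.25, [0.607, -0.233, 0.045])]
magnifier_grip [(0.72, [0.535, -0.261, 0.05])]
rest [(0.85, [0.562, -0.247, -0.002])]
earring_rack [(0.71, [0.42, 0.008, 0.001])]
ring_box_a [(0.78, [0.748, -0.224, 0.002]), (0.63, [0.751, 0.224, -0.001]), (0.36, [0.757, -0.044, 0.002]), (0.31, [0.459, -0.449, 0.001])]
figurine [(0.71, [0.758, 0.079, 0.001]), (0.29, [0.558, 0.244, 0.059]), (0.26, [0.534, -0.262, 0.051])]
squat_bottle [(0.77, [0.757, -0.044, 0.004])]
bangle [(0.54, [0.468, 0.436, 0.003]), (0.47, [0.638, 0.038, -0.001]), (0.21, [0.749, -0.228, 0.003])]
coin_dish [(0.65, [0.46, -0.448, -0.002])]
```

View pics/scene0.png

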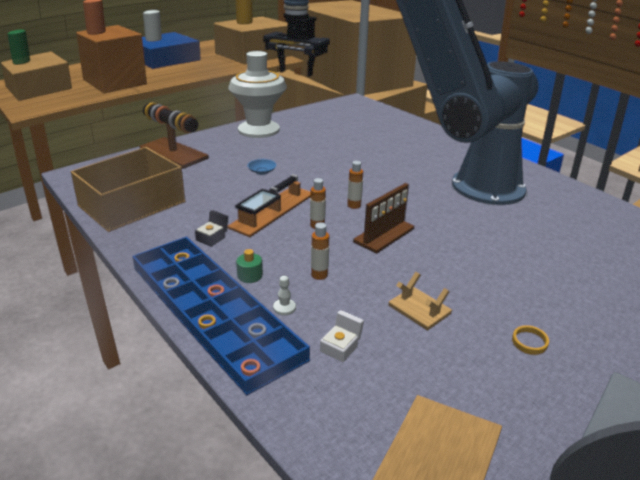

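View pics/top0.png

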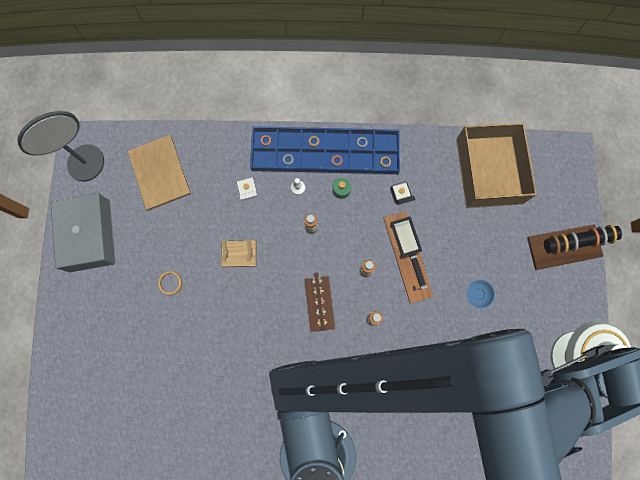

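```bash
cat >> h.py <<'E'
from scipy.optimize import minimize
def box(x0,x1,y0,y1,z0,z1): return np.array([[x,y,z] for x in(x0,x1) for y in(y0,y1) for z in(z0,z1)],float)
def cyl(r,z0,z1): return np.array([[r*np.cos(a),r*np.sin(a),z] for a in np.linspace(0,6.28,25) for z in(z0,z1)])
def cheek(xc):
    L=[]
    for x in (xc-.005,xc+.005): L+= [[x,y,z] for y,z in [(-.031,.012),(-.031,.059),(-.024,.059),(0,.035),(0,.012)]]
    A=np.array(L); B=A*[1,-1,1]; return [A,B]
MOD={'cradle':[box(-.05,.05,-.0375,.0375,0,.012)]+cheek(.035)+cheek(-.035),
 'magnifier':[box(-.052,.052,-.03,.03,0,.01),box(.052,.154,-.008,.008,0,.014)],
 'bottle':[cyl(.018,0,.1),cyl(.011,.1,.122)]}
def silh(d,parts,p,z=0):
    c,s=np.cos(p[2]),np.sin(p[2]); R=np.array([[c,-s,0],[s,c,0],[0,0,1]])
    m=np.zeros((480*4,640*4),np.uint8)
    for P in parts:
        uv=proj(d,P@R.T+[p[0],p[1],z]); h=cv2.convexHull((uv*4+1.5).astype(np.int32)); cv2.fillConvexPoly(m,h,255)
    return cv2.resize(m,(640,480),interpolation=cv2.INTER_AREA)/255.
def fit(obs,parts,p0,z=0):
    def f(q):
        p=[p0[0]+q[0]*.01,p0[1]+q[1]*.01,p0[2]+q[2]*.1]; t=0
        for d,m in obs:
            s=silh(d,parts,p,z); t-= np.minimum(s,m).sum()/np.maximum(s,m).sum()
        return t
    best=min((minimize(f,q0,method='Nelder-Mead',options=dict(initial_simplex=np.array(q0)+np.array([[0,0,0],[.6,0,0],[0,.6,0],[0,0,1.]]),xatol=.01,fatol=1e-4)) for q0 in ([0,0,0],[0,0,1.5],[0,0,-1.5])),key=lambda r:r.fun)
    q=best.x; return [p0[0]+q[0]*.01,p0[1]+q[1]*.01,p0[2]+q[2]*.1],-best.fun/len(obs)
E
python3 - <<'E'
from h import *
print(np.round(bot.read_state()['tcp_rot'],3).tolist())
D={c:snap(c) for c in ['scene','top']}
for t,p0,z in [('cradle',(.559,.243,1.57),0),('magnifier',(.608,-.235,-2.78),.045)]:
    obs={}
    for c in D:
        L=masks_of(c,t)
        for m in L: 
            ys,xs=np.nonzero(m['region']); print(t,c,round(m['conf'],2),len(xs),xs.mean().round(),ys.mean().round())
        s=silh(D[c],MOD[t],p0,z)
        b=max(L,key=lambda m:np.minimum(m['region'],s).sum()); obs[c]=(D[c],b['region'].astype(float))
    for k in (['scene'],['top'],['scene','top']): 
        p,q=fit([obs[c] for c in k],MOD[t],p0,z); print(t,k,np.round(p,4),round(q,3))
for t in ['bottle']:
    obs=[]
    for c in D:
        s=silh(D[c],MOD[t],(.639,.035,0)); b=max(masks_of(c,t),key=lambda m:np.minimum(m['region'],s).sum()); obs.append((D[c],b['region'].astype(float)))
    for o in (obs[:1],obs[1:],obs): print(t,fit(o,MOD[t],(.639,.035,0)))
E
```

```text
[[0.923, 0.385, 0.0], [0.385, -0.923, 0.0], [0.0, -0.0, -1.0]]
cradle scene 0.81 1748 420.0 305.0
cradle scene 0.5 840 264.0 197.0
cradle top 0.83 959 239.0 253.0
cradle top 0.73 1060 408.0 244.0
cradle ['scene'] [0.5572 0.2405 1.6791] 0.873
cradle ['top'] [0.5573 0.2402 1.6135] 0.96
cradle ['scene', 'top'] [0.5572 0.24   1.6273] 0.914
magnifier scene 0.64 878 263.0 197.0
magnifier scene 0.18 558 284.0 299.0
magnifier top 0.78 1039 408.0 244.0
magnifier ['scene'] [ 0.6084 -0.2374 -2.8044] 0.908
magnifier ['top'] [ 0.6093 -0.2339 -2.8141] 0.941
magnifier ['scene', 'top'] [ 0.6101 -0.2348 -2.8202] 0.91
bottle ([np.float64(0.6380005134980496), np.float64(0.03163274273860356), np.float64(0.03142771016513895)], np.float64(0.9519533453063314))
bottle ([np.float64(0.6392093047258458), np.float64(0.0348477571589466), np.float64(0.020010595404507642)], np.float64(0.9060098100637195))
bottle ([np.float64(0.6395436965530177), np.float64(0.03416798019321146), np.float64(0.02215605767324523)], np.float64(0.9181523062250485))
```

```bash
python3 - <<'E'
from h import *
out=[]
for c,(u,v) in [('scene',(420,300)),('top',(239,252))]:
    d=snap(c); im=cv2.resize(d['img'][v-40:v+40,u-50:u+50],None,fx=8,fy=8,interpolation=cv2.INTER_CUBIC)
    for yaw,col in [(1.615,(0,255,0)),(1.66,(0,0,255))]:
        cc,s=np.cos(yaw),np.sin(yaw); R=np.array([[cc,-s,0],[s,cc,0],[0,0,1]])
        for P in [np.array([[a*.05,b*.0375,.012] for a,b in[(1,1),(1,-1),(-1,-1),(-1,1)]])]+[np.array([[x,y,.059] for y in (-.031,-.024)]+[[x,0,.035]]+[[x,y,.059] for y in (.024,.031)]) for x in (-.04,-.03,.03,.04)]:
            uv=(proj(d,P@R.T+[.5573,.2402,0])-[u-50,v-40]+.5)*8-.5
            cv2.polylines(im,[np.round(uv).astype(np.int32)],len(P)==4,col,1)
    cv2.imwrite('pics/cr_%s.png'%c,im)
E
```

```text
(no output)
```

View pics/cr_top.png

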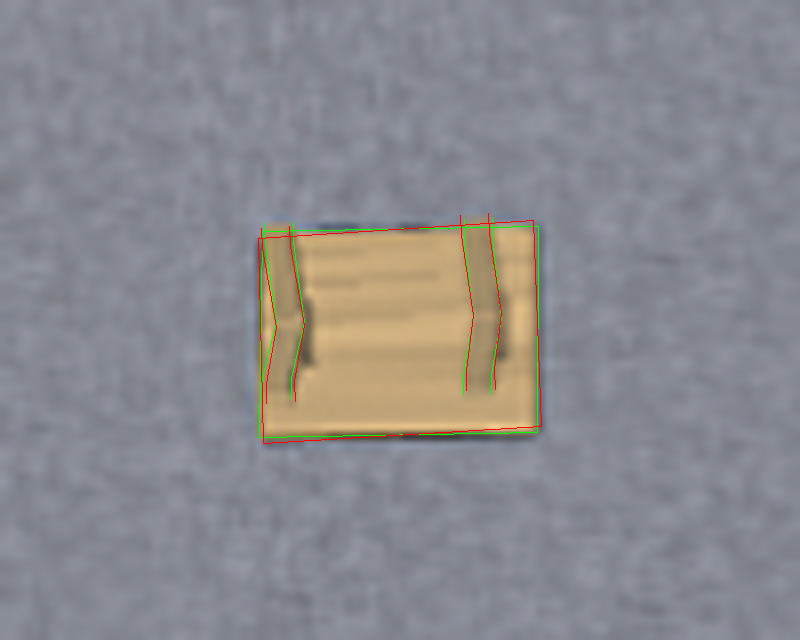

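View pics/cr_scene.png

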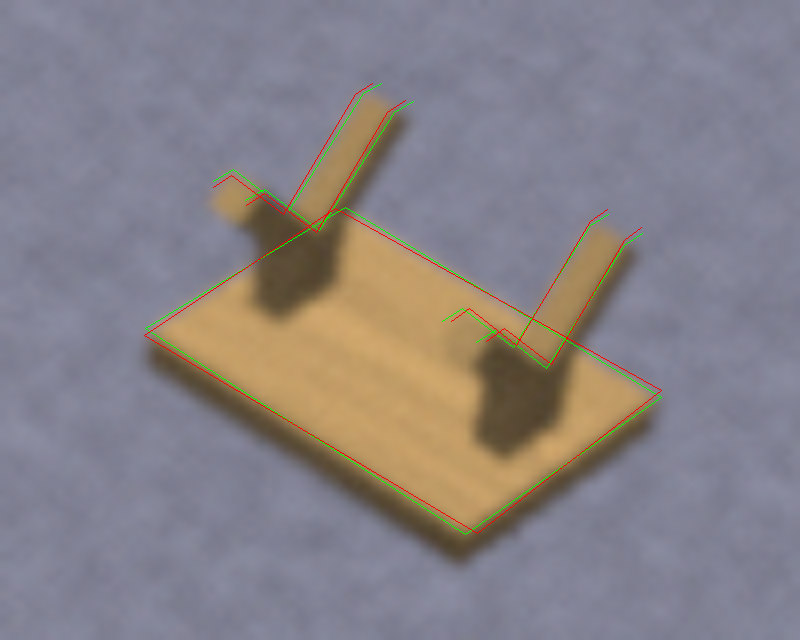

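Call:
{"op": "send_rows", "data": {
  "plan": [
    [[0.55,0.85,0,0.61,-1],[0.55,0.85,0,0.61,-1],[0.55,0.85,0,0.61,-1],[0.55,0.85,0,0.61,-1],[0.55,0.85,0,0.61,-1],[0.55,0.85,0,0.61,-1],[0.55,0.85,0,0.61,-1],[0.55,0.85,0,0.61,-1],[0.55,0.85,0,0.61,-1],[0.55,0.85,0,0.61,-1],[0.55,0.85,0,0.61,-1],[0.55,0.85,0,0.61,-1],[0.55,0.85,0,0.61,-1],[0.55,0.85,0,0.61,-1],[0.55,0.85,0,0.61,-1],[0.55,0.85,0,0.61,-1],[0.55,0.85,0,0.61,-1],[0.55,0.85,0,0.61,-1],[0.55,0.85,0,0.61,-1],[0.55,0.85,0,0.61,-1]]
  ]
}}

```text
time_s: 4.0
position: [0.5711, -0.0658, 0.2397]
tcp_rot: [[-0.047, 0.999, 0.0], [0.999, 0.047, -0.0], [-0.0, 0.0, -1.0]]
force: [0.6, -0.6, 0.7]
opening: 0.998
```

Call:
{"op": "send_rows", "data": {
  "plan": [
    [[0.57,0.83,0,0,-1],[0.57,0.83,0,0,-1],[0.57,0.83,-0.2,0,-1],[0.57,0.83,-0.6,0,-1],[0,0,-1,0,-1],[0,0,-1,0,-1],[0,0,-1,0,-1],[0,0,-0.8,0,-1],[0,0,-0.4,0,-1],[0,0,-0.1,0,-1],[0,0,0,0,1],[0,0,0,0,1],[0,0,0,0,1],[0,0,0,0,1],[0,0,0,0,1],[0,0,0,0,1],[0,0,0,0,1]]
  ]
}}

```text
time_s: 5.7
position: [0.6388, 0.0327, 0.0867]
tcp_rot: [[-0.044, 0.999, 0.0], [0.999, 0.044, -0.0], [-0.0, 0.0, -1.0]]
force: [0.4, 0.8, 0.6]
opening: 0.448
```

```bash
python3 - <<'E'
from h import *
d=snap('scene'); s=bot.read_state(); print(s['time_s'],s['position'],s['force'],s['opening'])
cv2.imwrite('pics/g1.png',cv2.resize(d['img'][120:370,200:500],None,fx=2.4,fy=2.4))
E
```

```text
5.75 [0.63895625 0.03270888 0.08664629] [-0.17592543 -0.34382783  0.37810509] 0.4045322243101472
```

View pics/g1.png

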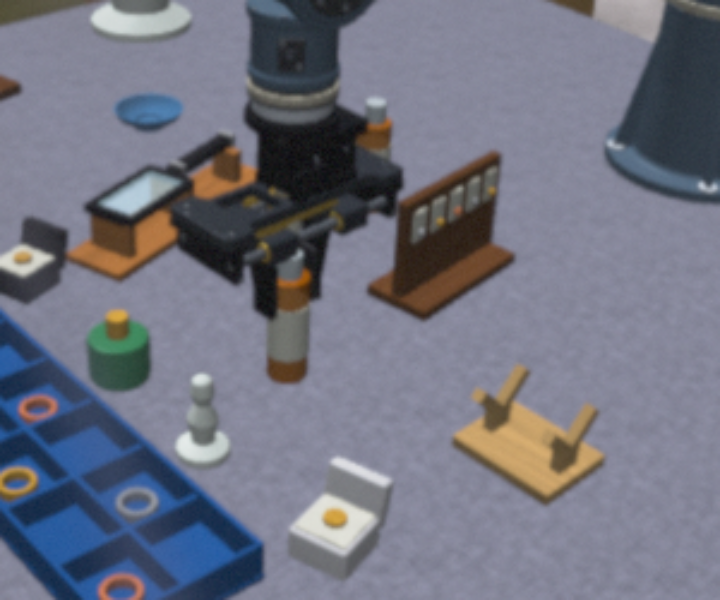

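Call:
{"op": "send_rows", "data": {
  "plan": [
    [[0,0,0.2,0,1],[0,0,0.3,0,1],[-0.5,0,0,0,1],[-0.5,0,0,0,1],[-0.5,0,0,0,1],[-0.5,0,0,0,1],[0,0,0,0,1],[0,0,-0.2,0,1],[0,0,-0.2,0,1],[0,0,-0.1,0,1],[0,0,-0.03,0,1],[0,0,0,0,1]]
  ]
}}

```text
time_s: 6.95
position: [0.5798, 0.0326, 0.0865]
tcp_rot: [[-0.044, 0.999, 0.001], [0.999, 0.044, -0.0], [-0.0, 0.001, -1.0]]
force: [-1.0, -0.2, 6.2]
opening: 0.405
```

```bash
python3 - <<'E'
import numpy as np
h=88.6
for n in (20,):
    t=np.radians(np.linspace(0,90,n+1)); y=-18*np.cos(t)+h*np.sin(t); z=18*np.sin(t)+h*np.cos(t)
    for a,b,c in zip(np.degrees(t[1:]),np.diff(y)/30,np.diff(z)/30): print(a,b.round(3),c.round(3))
E
```

```text
4.5 0.234 0.038
9.0 0.236 0.02
13.5 0.237 0.001
18.0 0.236 -0.018
22.5 0.234 -0.036
27.0 0.23 -0.054
31.5 0.225 -0.072
36.0 0.219 -0.09
40.5 0.211 -0.107
45.0 0.202 -0.123
49.5 0.192 -0.138
54.0 0.181 -0.153
58.5 0.168 -0.167
63.0 0.154 -0.179
67.5 0.14 -0.191
72.0 0.124 -0.201
76.5 0.108 -0.21
81.0 0.091 -0.218
85.5 0.074 -0.225
90.0 0.056 -0.23
```

Call:
{"op": "send_rows", "data": {
  "plan": [
    [[-0.01,0.23,0.03,0,1],[-0.01,0.24,0.02,0,1],[-0.01,0.24,0,0,1],[-0.01,0.24,-0.02,0,1],[-0.01,0.23,-0.04,0,1],[-0.01,0.23,-0.05,0,1]]
  ]
}}

```text
time_s: 7.55
position: [0.5785, 0.0746, 0.0866]
tcp_rot: [[-0.046, 0.999, 0.003], [0.999, 0.046, -0.002], [-0.003, 0.003, -1.0]]
force: [-2.6, -2.9, 18.7]
opening: 0.405
```

```bash
python3 - <<'E'
from h import *
d=snap('scene'); s=bot.read_state(); print(s['time_s'],s['position'],s['force'],s['opening'])
cv2.imwrite('pics/g2.png',cv2.resize(d['img'][150:350,260:500],None,fx=3,fy=3))
E
```

```text
7.6 [0.57833935 0.07578435 0.08649213] [-2.23644211 -2.22341893 14.93476681] 0.4074565587410973
```

View pics/g2.png

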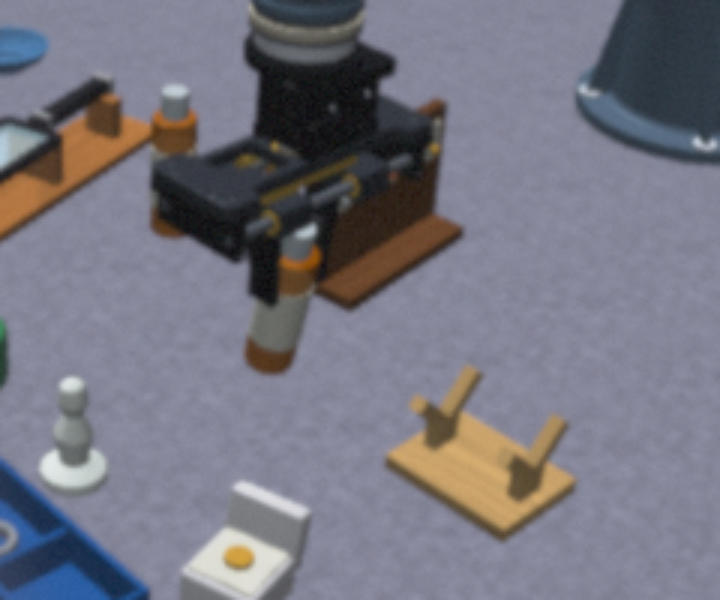

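Call:
{"op": "send_rows", "data": {
  "plan": [
    [[-0.01,0.23,-0.07,0,1],[-0.01,0.22,-0.09,0,1],[-0.01,0.21,-0.1,0,1],[-0.01,0.2,-0.12,0,1],[-0.01,0.19,-0.14,0,1],[-0.01,0.18,-0.15,0,1],[-0.01,0.17,-0.17,0,1],[-0.01,0.15,-0.18,0,1]]
  ]
}}

```text
time_s: 8.4
position: [0.5762, 0.1252, 0.0561]
tcp_rot: [[-0.043, 0.999, 0.005], [0.999, 0.043, 0.004], [0.004, 0.005, -1.0]]
force: [-2.0, 9.6, 13.9]
opening: 0.406
```

```bash
python3 - <<'E'
from h import *
d=snap('scene'); s=bot.read_state(); print(s['time_s'],s['position'],s['force'],s['opening'])
cv2.imwrite('pics/g3.png',cv2.resize(d['img'][150:350,260:500],None,fx=3,fy=3))
E
```

```text
8.45 [0.57587333 0.12563171 0.05509641] [-0.78847497  7.75610483 10.37605902] 0.40557491531967327
```

View pics/g3.png

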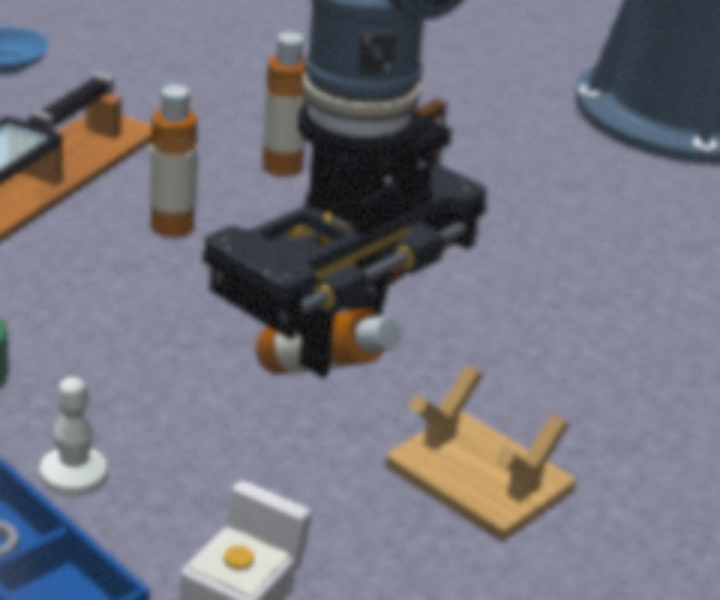

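Call:
{"op": "send_rows", "data": {
  "plan": [
    [[-0.01,0.14,-0.19,0,1],[-0.01,0.12,-0.2,0,1],[-0.01,0.11,-0.21,0,1],[-0.01,0.09,-0.22,0,1],[0,0.07,-0.2,0,1],[0,0.02,-0.06,0,1],[0,0,0,0,1],[0,0,0,0,0.05],[0,0,0,0,0.05],[0,0,0,0,0.05]]
  ]
}}

```text
time_s: 9.45
position: [0.5728, 0.1375, 0.0205]
tcp_rot: [[-0.044, 0.999, -0.001], [0.999, 0.044, -0.0], [-0.0, -0.002, -1.0]]
force: [0.0, -0.4, 0.6]
opening: 0.468
```

```bash
python3 - <<'E'
from h import *
s=bot.read_state(); print(s['time_s'],s['position'],s['force'],s['opening'])
d=snap('scene','s4.png'); t=snap('top','t4.png')
cv2.imwrite('pics/g4.png',cv2.resize(d['img'][200:350,290:490],None,fx=4,fy=4))
cv2.imwrite('pics/g4t.png',cv2.resize(t['img'][180:330,180:380],None,fx=4,fy=4))
for c in ['scene','top']: print([(round(m['conf'],2),np.round(m['at'],3).tolist()) for m in mark_of(c,'bottle_label')])
E
```

```text
9.45 [0.57282463 0.13749272 0.02045937] [ 0.01324841 -0.35959515  0.63684138] 0.46827326841994477
[(0.96, [0.574, 0.116, 0.016]), (0.59, [0.513, -0.126, 0.051]), (0.56, [0.379, -0.142, 0.051])]
[(0.67, [0.515, -0.125, 0.046]), (0.59, [0.574, 0.119, 0.019]), (0.5, [0.381, -0.144, 0.052])]
```

View pics/g4.png

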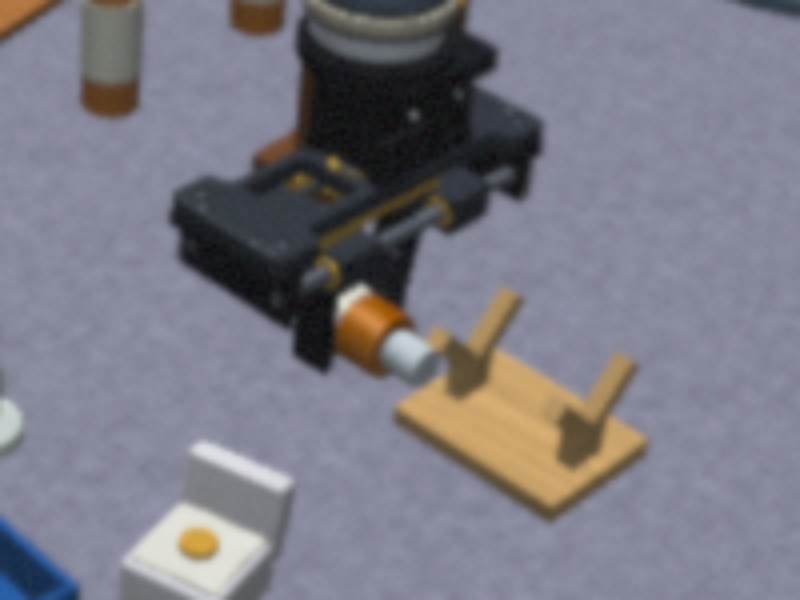

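View pics/g4t.png

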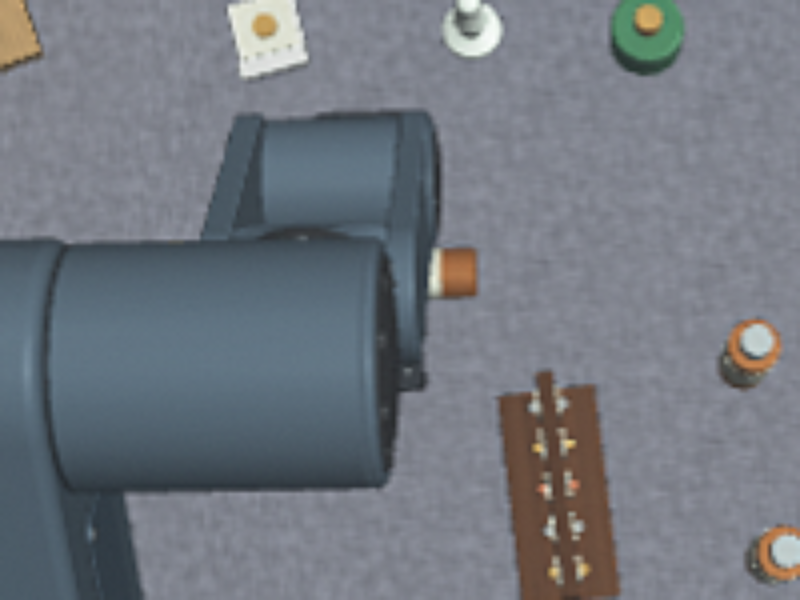

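```bash
python3 - <<'E'
from h import *
d=snap('top')
print(atz(d,(298.8,248),.018),atz(d,(290,248),.036))
d=snap('scene')
# cap end centre, cap/glass
for uv,z in [((290+432/4,200+362/4),.018),((290+388/4,200+350/4),.018)]: print(atz(d,uv,z))
E
```

```text
[0.57494527 0.0667596  0.018     ] [0.57105277 0.09071505 0.036     ]
[0.56395884 0.18683936 0.018     ]
[0.57428164 0.16640399 0.018     ]
```

Call:
{"op": "send_rows", "data": {
  "plan": [
    [[0.01,-0.2,0,0,0],[0.01,-0.24,0,0,0],[0.01,-0.24,0,0,0],[0,0,0,0,1],[0,0,0,0,1],[0,0,0,0,1],[0,0,0,0,1],[0,0,0.3,0,1],[0,0,0.6,0,1],[0,0,0.9,0,1],[0,0,0.8,0,1],[0,0,0.4,0,1],[0,0,0,0,1]]
  ]
}}

```text
time_s: 11.05
position: [0.5754, 0.118, 0.1127]
tcp_rot: [[-0.044, 0.999, 0.004], [0.999, 0.044, 0.0], [0.0, 0.004, -1.0]]
force: [0.5, -0.8, -2.7]
opening: 0.403
```

```bash
python3 - <<'E'
from h import *
s=bot.read_state(); print(s['time_s'],s['position'],s['force'],s['opening'])
d=snap('scene','s5.png'); t=snap('top','t5.png')
cv2.imwrite('pics/g5.png',cv2.resize(d['img'][180:330,290:490],None,fx=4,fy=4))
cv2.imwrite('pics/g5t.png',cv2.resize(t['img'][180:330,180:380],None,fx=4,fy=4))
for c in ['scene','top']: print([(round(m['conf'],2),np.round(m['at'],3).tolist()) for m in mark_of(c,'bottle_label')])
E
```

```text
11.05 [0.57537926 0.11795703 0.11274246] [ 0.53528968 -0.84836323 -2.67096792] 0.4031457118632029
[(0.93, [0.575, 0.119, 0.108]), (0.72, [0.376, -0.14, 0.051]), (0.2, [0.76, 0.072, -0.002])]
[(0.78, [0.516, -0.125, 0.05]), (0.75, [0.38, -0.146, 0.05])]
```

View pics/g5.png

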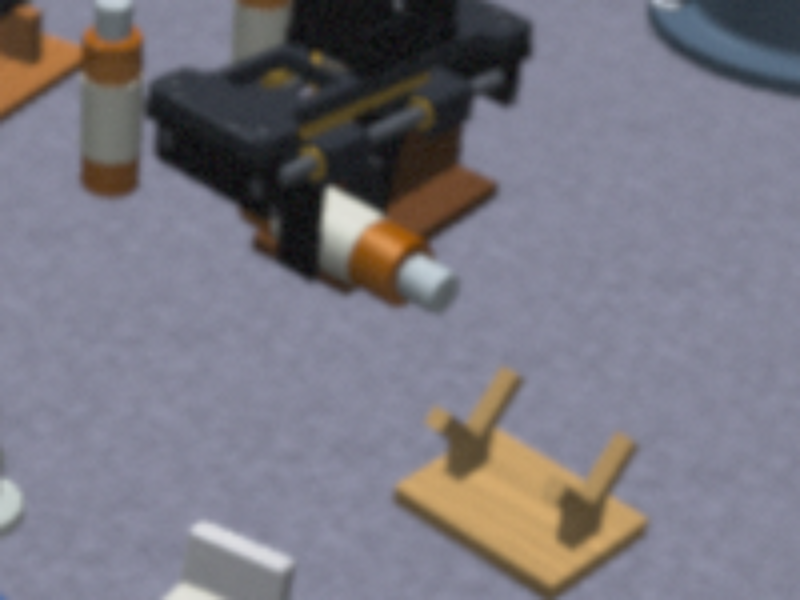

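View pics/g5t.png

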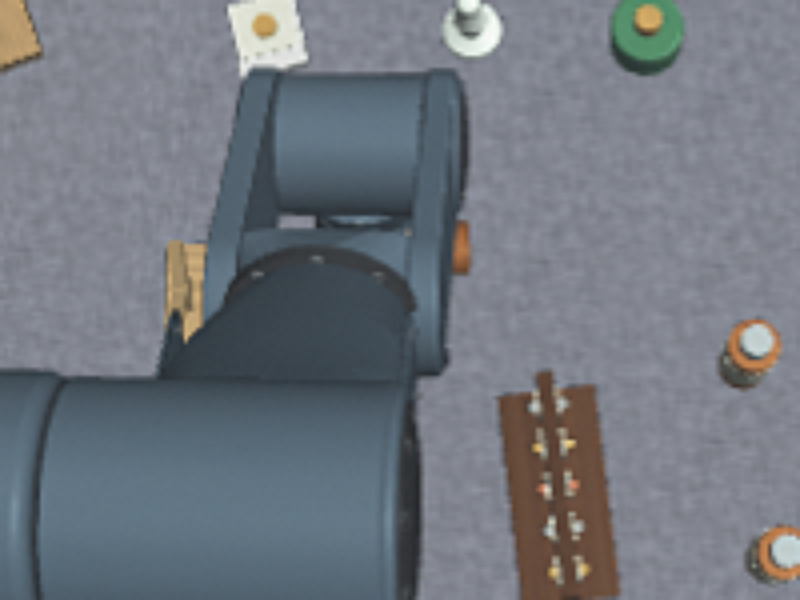

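Call:
{"op": "send_rows", "data": {
  "plan": [
    [[-0.12,0.6,0,0,1],[-0.12,0.9,0,0,1],[-0.12,0.9,0,0,1],[-0.12,0.9,0,0,1],[-0.12,0.5,0,0,1],[0,0.3,0,0,1],[0,0,-0.4,0,1],[0,0,-0.2,0,1],[0,0,0,0,1]]
  ]
}}

```text
time_s: 12.15
position: [0.5553, 0.2392, 0.091]
tcp_rot: [[-0.043, 0.999, -0.004], [0.999, 0.043, -0.001], [-0.001, -0.004, -1.0]]
force: [0.2, -0.3, -2.2]
opening: 0.401
```

```bash
python3 - <<'E'
from h import *
s=bot.read_state(); print(s['time_s'],s['position'],s['force'],s['opening'])
d=snap('scene','s6.png'); im=cv2.resize(d['img'][220:370,330:530],None,fx=4,fy=4,interpolation=cv2.INTER_CUBIC)
p=s['position']; x=s['tcp_rot'][:,0]; a=p+np.array([0,0,-.0025])
for k in (-.05,.05,.072):
  for P in [a+k*x]: 
    u=(proj(d,P)[0]-[330,220]+.5)*4-.5; cv2.circle(im,(int(u[0]),int(u[1])),3,(0,0,255),-1)
cv2.imwrite('pics/g6.png',im)
E
```

```text
12.15 [0.55531542 0.23918581 0.09100682] [ 0.18856379 -0.25020391 -2.16339564] 0.4008058577712707
```

View pics/g6.png

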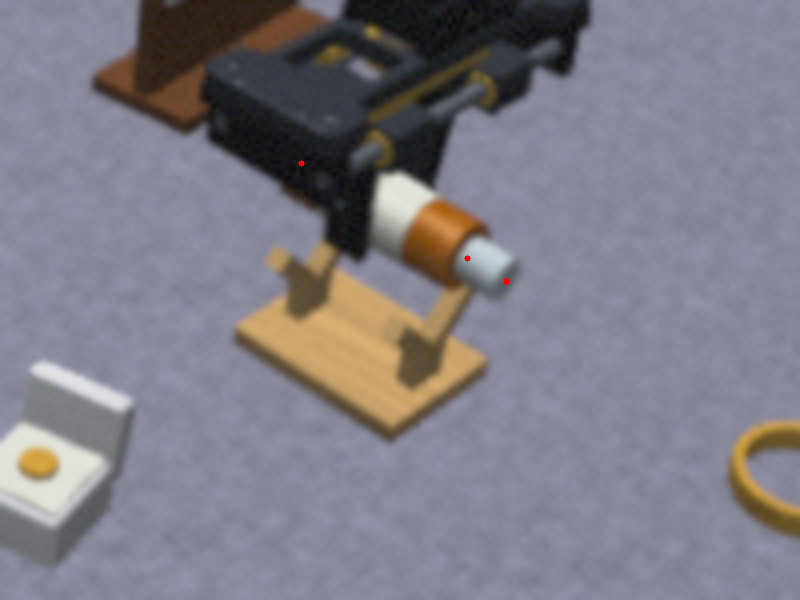

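Call:
{"op": "send_rows", "data": {
  "plan": [
    [[0.03,0.04,-0.2,0,1],[0.02,0.02,-0.3,0,1],[0,0,-0.2,0,1],[0,0,-0.1,0,1],[0,0,-0.07,0,1],[0,0,-0.05,0,1],[0,0,0,0,1]]
  ]
}}

```text
time_s: 12.9
position: [0.5578, 0.2424, 0.0652]
tcp_rot: [[-0.044, 0.999, -0.0], [0.999, 0.044, -0.0], [-0.0, -0.0, -1.0]]
force: [0.8, 0.2, -2.3]
opening: 0.4
```

Call:
{"op": "send_rows", "data": {
  "plan": [
    [[0,0,-0.05,0,1],[0,0,-0.05,0,1],[0,0,0,0,1]]
  ]
}}

```text
time_s: 13.2
position: [0.558, 0.2425, 0.0628]
tcp_rot: [[-0.044, 0.999, 0.001], [0.999, 0.044, 0.0], [0.0, 0.001, -1.0]]
force: [-1.4, -0.9, 1.7]
opening: 0.405
```

Contact with the notches, weight taken. I open now, then rise.

Call:
{"op": "send_rows", "data": {
  "plan": [
    [[0,0,0,0,0.1],[0,0,0,0,0],[0,0,0,0,-0.2],[0,0,0,0,-0.5],[0,0,0,0,-0.5],[0,0,0.3,0,-0.5],[0,0,0.6,0,-0.5],[0,0,1,0,-0.5],[0,0,1,0,-0.5],[0,0,1,0,-0.5],[-0.3,-0.5,1,0,-0.5],[-0.3,-1,0.3,0,-0.5],[0,-1,0,0,-0.5],[0,-1,0,0,-0.5],[0,-1,0,0,-0.5]]
  ]
}}

```text
time_s: 14.7
position: [0.5397, 0.1064, 0.2193]
tcp_rot: [[-0.044, 0.999, 0.001], [0.999, 0.044, -0.0], [-0.0, 0.001, -1.0]]
force: [-0.2, -1.5, -0.0]
opening: 0.754
```

```bash
python3 - <<'E'
from h import *
s=bot.read_state(); print(s['time_s'],s['position'],s['force'],s['opening'])
d=snap('scene','s7.png'); cv2.imwrite('pics/g7.png',cv2.resize(d['img'][220:370,330:530],None,fx=4,fy=4,interpolation=cv2.INTER_CUBIC))
t=snap('top'); cv2.imwrite('pics/g7t.png',cv2.resize(t['img'][180:330,180:380],None,fx=4,fy=4))
for c in ['scene','top']: print([(round(m['conf'],2),np.round(m['at'],3).tolist()) for m in mark_of(c,'bottle_label')])
E
```

```text
14.7 [0.53968153 0.10643252 0.21930784] [-0.22642111 -1.48967544 -0.01011207] 0.7536207797536466
[(0.9, [0.378, -0.142, 0.05]), (0.67, [0.515, -0.126, 0.051]), (0.55, [0.558, 0.241, 0.055])]
[(0.66, [0.557, 0.242, 0.06]), (0.55, [0.556, 0.195, 0.06]), (0.48, [0.378, -0.143, 0.048]), (0.47, [0.518, -0.123, 0.048])]
```

View pics/g7.png

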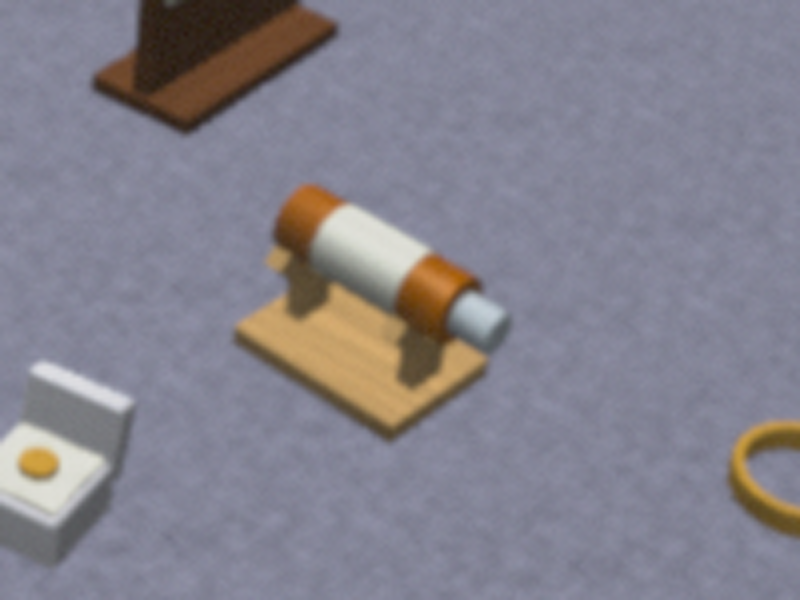

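View pics/g7t.png

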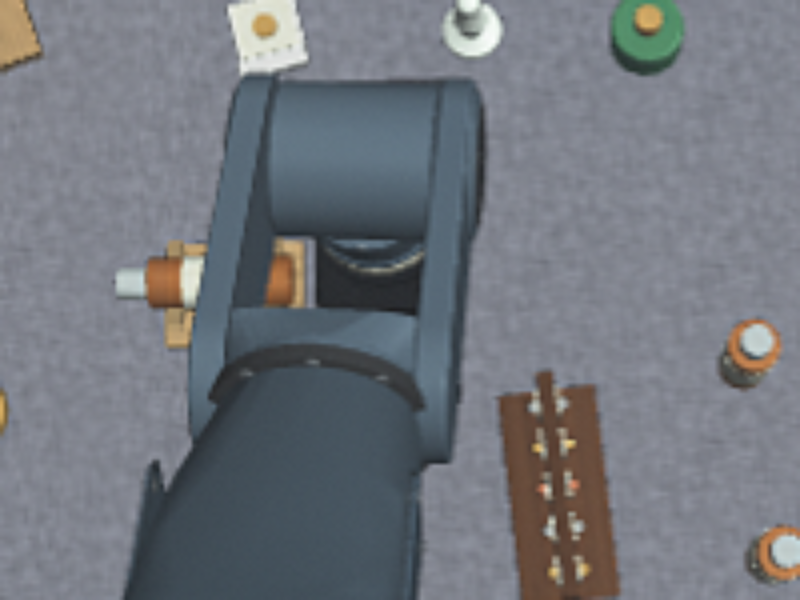

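Call:
{"op": "send_rows", "data": {
  "plan": [
    [[-0.02,-0.68,0,-0.715,-0.3],[-0.02,-0.68,0,-0.715,-0.3],[-0.02,-0.68,0,-0.715,-0.3],[-0.02,-0.68,0,-0.715,-0.3],[-0.02,-0.68,0,-0.715,-0.3],[-0.02,-0.68,0,-0.715,-0.3],[-0.02,-0.68,0,-0.715,-0.3],[-0.02,-0.68,0,-0.715,-0.3],[-0.02,-0.68,0,-0.715,-0.3],[-0.02,-0.68,0,-0.715,-0.3],[-0.02,-0.68,0,-0.715,-0.3],[-0.02,-0.68,0,-0.715,-0.3],[-0.02,-0.68,0,-0.715,-0.3],[-0.02,-0.68,0,-0.715,-0.3],[-0.02,-0.68,0,-0.715,-0.3],[-0.02,-0.68,0,-0.715,-0.3],[-0.02,-0.68,0,-0.715,-0.3],[-0.02,-0.68,0,-0.715,-0.3],[0,0,-0.3,0,-0.3],[0,0,-0.3,0,-0.3]]
  ]
}}

```text
time_s: 16.9
position: [0.5293, -0.2587, 0.1997]
tcp_rot: [[0.946, 0.323, 0.0], [0.323, -0.946, 0.001], [0.0, -0.001, -1.0]]
force: [0.3, 1.0, 0.4]
opening: 0.648
```

```bash
python3 - <<'E'
from h import *
s=bot.read_state(); print(s['time_s'],s['position'],s['opening'])
d=snap('scene','s8.png')
im=cv2.resize(d['img'][100:250,180:380],None,fx=4,fy=4,interpolation=cv2.INTER_CUBIC)
R=lambda y:np.array([[np.cos(y),-np.sin(y),0],[np.sin(y),np.cos(y),0],[0,0,1]])
for P in [box(-.052,.052,-.03,.03,.01,.01)[[0,2,6,4]],box(.052,.154,-.008,.008,.014,.014)[[0,2,6,4]],box(.0755,.0945,-.008,.008,.014,.014)[[0,2,6,4]]]:
    uv=(proj(d,P@R(-2.815).T+[.6095,-.2345,.045])-[180,100]+.5)*4-.5
    cv2.polylines(im,[np.round(uv).astype(np.int32)],True,(0,0,255),1)
cv2.imwrite('pics/g8.png',im)
E
```

```text
16.9 [ 0.52928974 -0.25866152  0.19966549] 0.6477447486206394
```

View pics/g8.png

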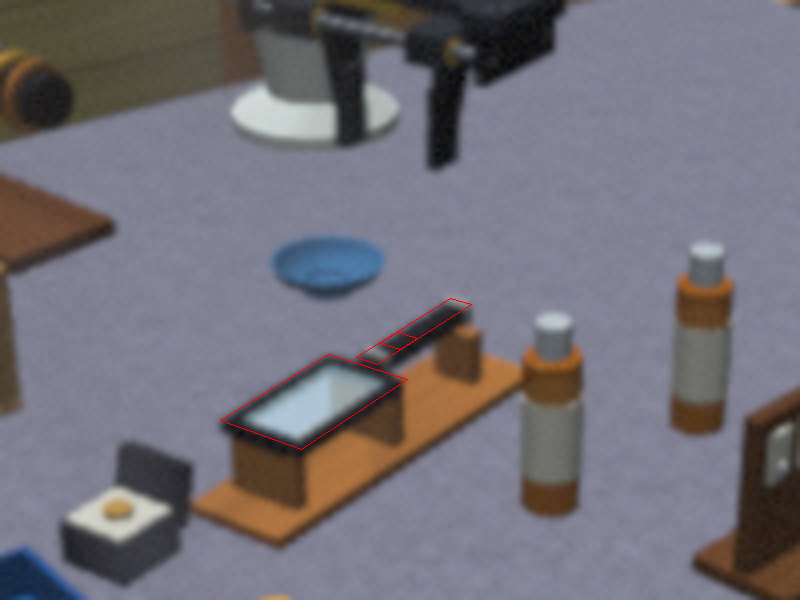

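Call:
{"op": "send_rows", "data": {
  "plan": [
    [[0,-0.05,-0.8,0,-0.3],[0,-0.05,-1,0,-0.3],[0,0,-1,0,-0.3],[0,0,-1,0,-0.3],[0,0,-0.7,0,-0.3],[0,0,-0.4,0,-0.3],[0,0,-0.1,0,-0.3],[0,0,0,0,-0.3]]
  ]
}}

```text
time_s: 17.75
position: [0.5292, -0.2622, 0.0502]
tcp_rot: [[0.946, 0.323, -0.0], [0.323, -0.946, 0.0], [-0.0, -0.0, -1.0]]
force: [-0.1, 0.7, 0.3]
opening: 0.652
```

```bash
python3 - <<'E'
from h import *
s=bot.read_state(); print(s['time_s'],s['position'],s['opening'])
d=snap('scene','s9.png')
im=cv2.resize(d['img'][130:230,210:340],None,fx=6,fy=6,interpolation=cv2.INTER_CUBIC)
cv2.imwrite('pics/g9.png',im)
E
```

```text
17.75 [ 0.52921241 -0.26218412  0.05024482] 0.6520883340278534
```

View pics/g9.png

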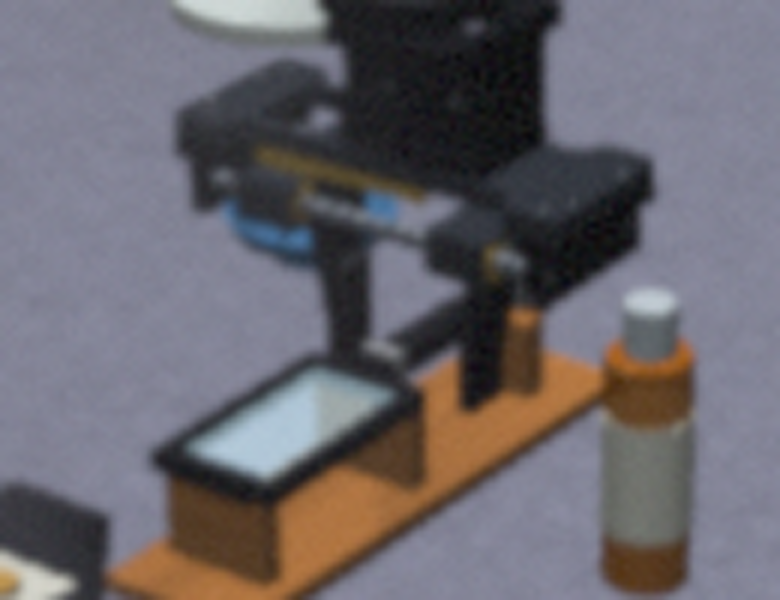

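Fingers straddle the handle. I close, then lift gently.

Call:
{"op": "send_rows", "data": {
  "plan": [
    [[0,0,0,0,0.3],[0,0,0,0,1],[0,0,0,0,1],[0,0,0,0,1],[0,0,0,0,1],[0,0,0,0,1],[0,0,0,0,1],[0,0,0.1,0,1],[0,0,0.3,0,1],[0,0,0.5,0,1],[0,0,0.7,0,1],[0,0,0.7,0,1],[0,0,0.7,0,1],[0,0,0.7,0,1],[0,0,0.7,0,1],[0,0,0.5,0,1],[0,0,0.2,0,1],[0,0,0,0,1]]
  ]
}}

```text
time_s: 19.6
position: [0.5295, -0.2631, 0.2049]
tcp_rot: [[0.947, 0.322, 0.002], [0.322, -0.947, -0.002], [0.002, 0.003, -1.0]]
force: [0.5, 0.6, -1.3]
opening: 0.178
```

```bash
python3 - <<'E'
from h import *
s=bot.read_state(); print(s['time_s'],s['position'],s['opening'],s['force'],s['moment'])
d=snap('scene','s10.png')
im=cv2.resize(d['img'][50:250,150:410],None,fx=3,fy=3,interpolation=cv2.INTER_CUBIC)
cv2.imwrite('pics/g10.png',im)
E
```

```text
19.6 [ 0.52949285 -0.26313995  0.20494989] 0.17841203292170424 [ 0.47094657  0.64493932 -1.27075849] [-0.09283676  0.04757313  0.00402646]
```

View pics/g10.png

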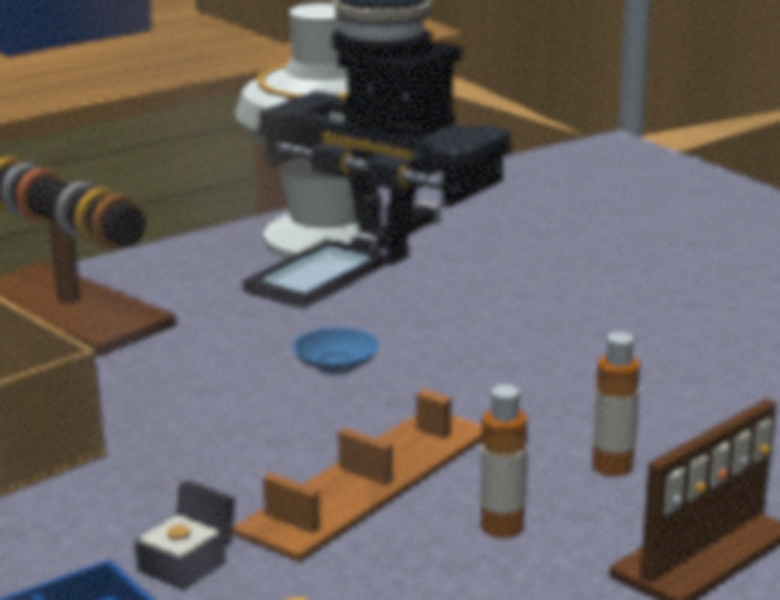

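Call:
{"op": "send_rows", "data": {
  "plan": [
    [[0.02,0.3,0,0.28,1],[0.05,0.6,0,0.56,1],[0.05,0.6,0,0.56,1],[0.05,0.6,0,0.56,1],[0.05,0.6,0,0.56,1],[0.05,0.6,0,0.56,1],[0.05,0.6,0,0.56,1],[0.05,0.6,0,0.56,1],[0.05,0.6,0,0.56,1],[0.05,0.6,0,0.56,1],[0.05,0.6,0,0.56,1],[0.05,0.6,0,0.56,1],[0.05,0.6,0,0.56,1],[0.05,0.6,0,0.56,1],[0.05,0.6,0,0.56,1],[0.05,0.6,0,0.56,1],[0.05,0.6,0,0.56,1],[0.05,0.6,0,0.56,1],[0.05,0.6,0,0.56,1],[0.05,0.6,0,0.56,1]]
  ]
}}

```text
time_s: 21.65
position: [0.5578, 0.0901, 0.2033]
tcp_rot: [[0.145, 0.989, 0.0], [0.989, -0.145, -0.0], [0.0, 0.0, -1.0]]
force: [-0.5, -0.3, -1.3]
opening: 0.177
```

Call:
{"op": "send_rows", "data": {
  "plan": [
    [[0.05,0.6,0,0.56,1],[0.05,0.6,0,0.56,1],[0.05,0.6,0,0.56,1],[0.03,0.4,-0.2,0.56,1],[0,0.1,-0.4,0.2,1],[0,0,-0.6,0,1],[0,0,-0.6,0,1],[0,0,-0.3,0,1],[0,0,-0.1,0,1],[0,0,0,0,1],[0,0,0,0,1]]
  ]
}}

```text
time_s: 22.75
position: [0.5641, 0.1572, 0.1378]
tcp_rot: [[-0.093, 0.996, 0.001], [0.996, 0.093, 0.0], [-0.0, 0.001, -1.0]]
force: [0.0, 0.1, -1.2]
opening: 0.177
```

```bash
python3 - <<'E'
from h import *
s=bot.read_state(); print(s['time_s'],s['position'],s['opening'],s['force'],s['tcp_rot'])
d=snap('scene','s11.png')
im=cv2.resize(d['img'][170:370,270:530],None,fx=3,fy=3,interpolation=cv2.INTER_CUBIC)
yaw=np.arctan2(*s['tcp_rot'][[1,0],0])+np.pi
R=np.array([[np.cos(yaw),-np.sin(yaw),0],[np.sin(yaw),np.cos(yaw),0],[0,0,1]])
o=s['position']+[0,0,.002]-R@[.085,0,.007]; print(yaw,o)
for P in [box(-.052,.052,-.03,.03,.01,.01)[[0,2,6,4]],box(-.052,.052,-.03,.03,0,0)[[0,2,6,4]]]:
    uv=(proj(d,P@R.T+o)-[270,170]+.5)*3-.5
    cv2.polylines(im,[np.round(uv).astype(np.int32)],True,(0,0,255),1)
cv2.imwrite('pics/g11.png',im)
snap('top','t11.png')
for c in ['scene','top']: 
  for t in ['lens','bottle_label']: print(c,t,[(round(m['conf'],2),np.round(m['at'],3).tolist()) for m in mark_of(c,t)])
E
```

```text
22.75 [0.56405047 0.15717022 0.13781589] 0.17733244959265734 [ 0.00133261  0.14202078 -1.24452188] [[-9.28301646e-02  9.95681123e-01  1.28892728e-03]
 [ 9.95681957e-01  9.28301361e-02  8.20243102e-05]
 [-3.79812375e-05  1.29097597e-03 -9.99999166e-01]]
4.80535299112108 [0.55615991 0.24180318 0.13281589]
scene lens [(0.83, [0.56, 0.243, 0.139]), (0.3, [0.419, 0.007, -0.0])]
scene bottle_label [(0.98, [0.379, -0.141, 0.051]), (0.96, [0.559, 0.239, 0.06]), (0.92, [0.517, -0.121, 0.054])]
top lens [(0.66, [0.553, 0.244, 0.138]), (0.24, [0.748, -0.228, 0.004])]
top bottle_label [(0.59, [0.516, -0.125, 0.048]), (0.51, [0.376, -0.142, 0.053])]
```

View pics/g11.png

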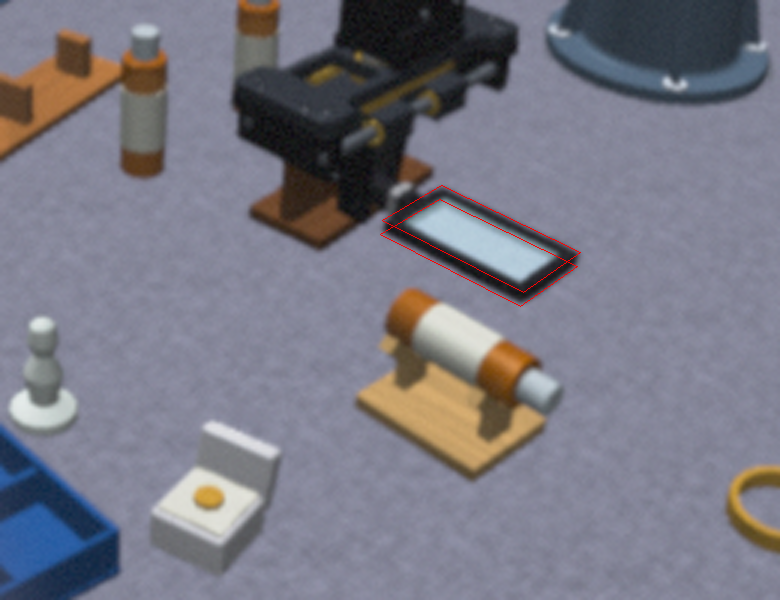

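View pics/t11.png

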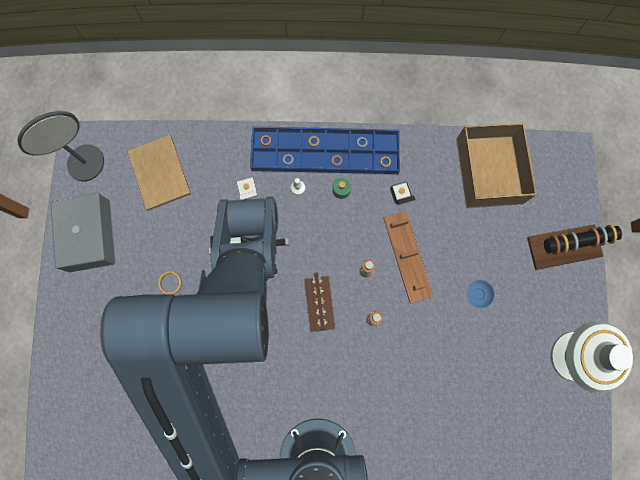

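Call:
{"op": "send_rows", "data": {
  "plan": [
    [[-0.04,0,-0.2,-0.25,1],[-0.04,0,-0.4,-0.25,1],[0,0,-0.4,0,1],[0,0,-0.28,0,1],[0,0,-0.15,0,1],[0,0,-0.05,0,1],[0,0,0,0,1],[0,0,0,0,1],[0,0,0,0,1]]
  ]
}}

```text
time_s: 23.95
position: [0.5615, 0.1573, 0.0933]
tcp_rot: [[-0.043, 0.999, 0.001], [0.999, 0.043, 0.0], [0.0, 0.001, -1.0]]
force: [0.8, 0.4, -1.6]
opening: 0.182
```

```bash
python3 - <<'E'
from h import *
s=bot.read_state(); print(s['time_s'],s['position'],s['opening'],s['force'],np.abs(s['qvel']).max())
d=snap('scene','s12.png')
im=cv2.resize(d['img'][220:345,340:500],None,fx=5,fy=5,interpolation=cv2.INTER_CUBIC); im2=im.copy()
yaw=np.arctan2(*s['tcp_rot'][[1,0],0])+np.pi
R=np.array([[np.cos(yaw),-np.sin(yaw),0],[np.sin(yaw),np.cos(yaw),0],[0,0,1]])
o=s['position']+[0,0,.002]-R@[.085,0,.007]; print(yaw-np.pi,o)
for P in [box(-.052,.052,-.03,.03,.01,.01)[[0,2,6,4]],box(-.052,.052,-.03,.03,0,0)[[0,2,6,4]]]:
    uv=(proj(d,P@R.T+o)-[340,220]+.5)*5-.5
    cv2.polylines(im,[np.round(uv).astype(np.int32)],True,(0,0,255),1)
cv2.imwrite('pics/g12.png',im);cv2.imwrite('pics/g12b.png',im2)
t=snap('top')
cv2.imwrite('pics/g12t.png',cv2.resize(t['img'][180:330,180:380],None,fx=4,fy=4))
for c in ['scene','top']: 
  for t in ['lens','bottle_label']: print(c,t,[(round(m['conf'],2),np.round(m['at'],3).tolist()) for m in mark_of(c,t)])
E
```

```text
23.95 [0.5614593  0.15727216 0.09330786] 0.18178146009735202 [ 0.82980404  0.35916205 -1.60469409] 0.1522071151637241
1.613807056750444 [0.55780452 0.24219355 0.08830786]
scene lens [(0.88, [0.559, 0.242, 0.092])]
scene bottle_label [(0.84, [0.56, 0.241, 0.058]), (0.71, [0.38, -0.142, 0.049]), (0.63, [0.516, -0.125, 0.052])]
top lens []
top bottle_label [(0.51, [0.515, -0.125, 0.049]), (0.49, [0.379, -0.142, 0.053])]
```

View pics/g12.png

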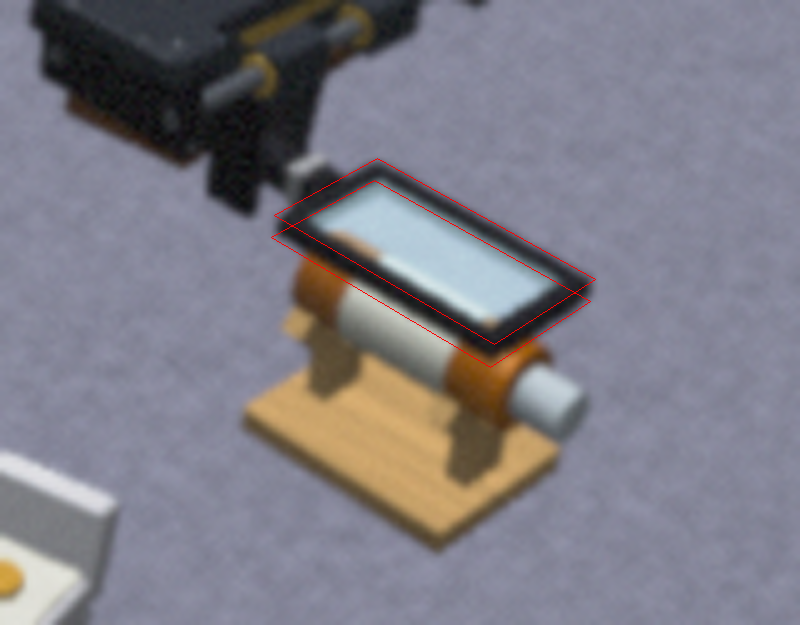

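View pics/g12t.png

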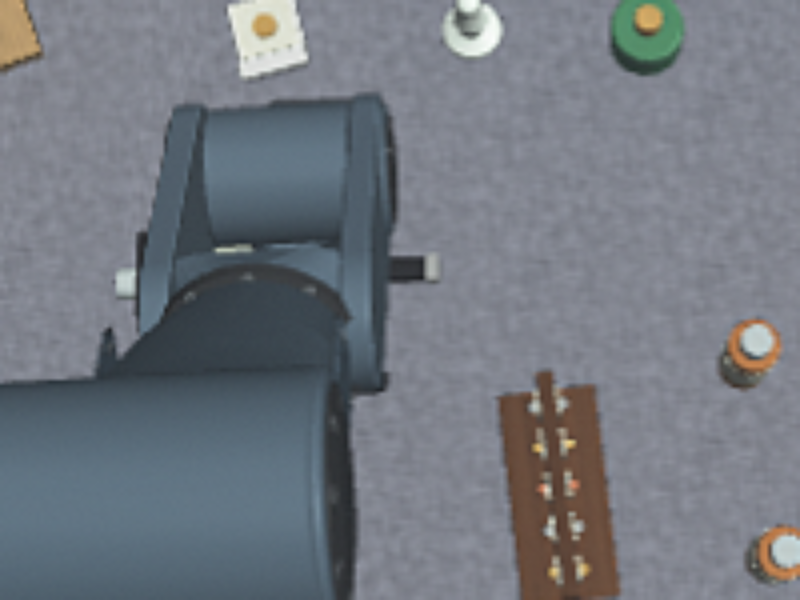

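Call:
{"op": "send_rows", "data": {
  "plan": [
    [[0,0,0,0,1],[0,0,0,0,1],[0,0,0,0,1],[0,0,0,0,1],[0,0,0,0,1]]
  ]
}}

```text
time_s: 24.75
position: [0.5611, 0.1572, 0.0928]
tcp_rot: [[-0.043, 0.999, -0.0], [0.999, 0.043, -0.0], [-0.0, -0.0, -1.0]]
force: [-0.2, -0.4, -0.7]
opening: 0.18
```

```bash
python3 - <<'E'
from h import *
s=bot.read_state(); print(s['time_s'],s['position'],s['opening'],s['force'])
print([(round(m['conf'],2),np.round(m['at'],3).tolist()) for m in [*(snap('scene') and mark_of('scene','lens'))]])
print(bot.hand_in())
E
```

```text
24.75 [0.56109479 0.15721498 0.09282055] 0.18049562833210234 [-0.17735705 -0.44607282 -0.7130019 ]
[(0.85, [0.558, 0.242, 0.094])]
the job is handed in; nothing more can be done
None
```

The bottle lies in both of the cradle's notches, released, and the magnifier was being held over its label when I handed the job in at about 24.8 s. The hand-in gives no verdict.

**What I did:**
- I gripped the leftmost bottle and set it down on a clear patch. There I tipped it over about its foot while it turned between the fingers.
- I re-gripped it at the label, laid it in the notches and let go.
- I took the magnifier by its handle, carried it at about 0.2 m height past the rack (112 mm high), turned it, and lowered it over the bottle.

**Last checks:**
- **Lens position:** the network put the lens at (0.558, 0.242, 0.094). From the arm's pose it was about (0.558, 0.242, 0.093). The label was measured at about (0.558, 0.241), so the lens is centred to within a few millimetres.
- **Height and alignment:** the frame's underside is about 10 mm above the bottle. The magnifier is level and lines up with the cradle to within about 0.01 rad of the measured yaw.
- **Contact and bystanders:** the last side view shows a gap between frame and bottle. The trinkets I could see in the pictures had not moved.
- **Not confirmed:** in the last top picture the arm hid the lens, so the networks found neither lens nor label there. The final position rests on the side camera and the arm's own pose.

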